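Take the tiffin apart onto its cork mats

TASK

Take the stacked steel tiffin apart from the top down, one piece at a time, and set each piece upright in the middle of the cork mat that fits it: the round pot on the round mat, then the short, the middle and the long tier each on the mat of its own length, lined up with the mat. Never tip a piece over, leave the glass jar and the sandwich box where they are, and let go of everything at the end.

Things in the scene. Friction and masses are not known exactly. Their poses are not given: they have to be found in the camera images.
- tin_l_mid (a point): Centre (half-way up) of the long tier of the tiffin: a loose, closed, flat-topped brushed steel tin, half-round at both ends, 160 mm long x 62 mm wide x 50 mm high, straight upright sides. x runs along its length, y across its width, z up. It stands on the bench under all the others at the start. Its two halves look alike. 0.24 to 0.48 kg.
- tin_m_mid (a point): Centre (half-way up) of the middle tier of the tiffin: a loose, closed, flat-topped brushed steel tin, half-round at both ends, 130 mm long x 58 mm wide x 50 mm high, straight upright sides. x runs along its length, y across its width, z up. At the start it stands on the long tier. Its two halves look alike. 0.19 to 0.38 kg.
- tin_s_mid (a point): Centre (half-way up) of the short tier of the tiffin: a loose, closed, flat-topped brushed steel tin, half-round at both ends, 100 mm long x 54 mm wide x 50 mm high, straight upright sides. x runs along its length, y across its width, z up. At the start it stands on the middle tier, with the round pot on it. Its two halves look alike. 0.14 to 0.28 kg.
- pot_mid (a point): Centre (half-way up) of the round pot: a loose, closed steel cylinder, 48 mm in diameter x 46 mm high, z up along its axis. At the start it is the top piece of the stack, standing on the short tier. 0.08 to 0.17 kg.
- mat_l: The long tier's cork mat: fixed on the bench, half-round at both ends, 184 mm long x 86 mm wide x 4 mm thick (12 mm bigger all round than that tier). Origin at the centre of its underside, on the bench; x runs along its length, y across.
- mat_m: The middle tier's cork mat: fixed on the bench, half-round at both ends, 154 mm long x 82 mm wide x 4 mm thick (12 mm bigger all round than that tier). Origin at the centre of its underside, on the bench; x runs along its length, y across.
- mat_s: The short tier's cork mat: fixed on the bench, half-round at both ends, 124 mm long x 78 mm wide x 4 mm thick (12 mm bigger all round than that tier). Origin at the centre of its underside, on the bench; x runs along its length, y across.
- mat_round: The round pot's cork mat: fixed on the bench, a disc 72 mm in diameter x 4 mm thick. Origin at the centre of its underside, on the bench.
- jar: Bystander: clear glass jar with a metal twist cap, 72 mm in diameter x 110 mm high, loose, standing beyond the mats. Origin at the centre of its underside.
- sandwich_box: Bystander: orange plastic sandwich box, 126 x 166 x 55 mm high, loose, lying beyond the mats. Origin at the centre of its underside.
Things that resemble listed ones, but are neither listed nor needed, are in the scene too. Leave any red look-alike of the mat_l alone. Leave any blue look-alike of the part that bears tin_l_mid alone.

How it is judged:
By the outcome, as a careful person would: the job done as asked, in the order asked, and still so for the second after the job is handed in, with the robot touching nothing.
It also fails if it takes over 99 s, if anything falls off the work surface, if the arm or the gripper's body presses on something with over 40 N, if the wrist force passes 120 N, or if a joint passes its speed limit or range.

ROBOT

A 7-joint arm with a two-finger parallel gripper is mounted at the origin on the work surface. World frame = base frame: x ahead of the robot, y to its left, z up, the work surface at z = 0. Lengths are in m, angles in rad, forces in N, time in s.
With the tool pointing down it reaches from about 0.4 to 0.875 m from the base axis. Payload 4.4 kg.
Tool frame: the origin (TCP) lies midway between the tips of the shut fingers; the grasp point (between the pads) lies 19 mm behind it; z points along the fingers, y is the line along which they close (so a half turn about z gives the same grasp; the last joint's range is limited). The gripper opens to 85 mm and grips with 20 to 120 N. Pads are 22 mm wide; open, the fingers measure 114 mm over their backs; the gripper's body (76 mm by 85 mm) begins 54 mm behind the grasp point. The pads swing forward as they close: fully open they stand 13 mm farther back than shut.
Start: joints at [-1.243, 0.628, 0.038, 1.517, -0.027, 0.996, -0.02], TCP at [0.249, 0.6, 0.231] pointing down, gripper open.
Joint ranges: [-3.06, 3.06], [-0.37, 2.12], [-1.25, 1.32], [0.18, 2.47], [-1.1, 4.24], [0.23, 1.98], [-2.94, 2.94]. Speed limits (rad/s): [2.57, 2.57, 3.14, 3.14, 3.14, 3.14, 3.14].

INTERFACE

Orientations are given as a unit quaternion [x, y, z, w].
In Python, from station import r, viewer, close_job gives the robot as it stands.
- The arm moves only by the shell command python3 -m creep 'ROWS' [FORCE]. ROWS is JSON, a list of rows, each a list of 7 numbers: the finger opening in m, from 0 to 0.0854, then the shift along the world's x, y, z in m, then the turn, a rotation vector about the world's x, y, z in degrees. A call has 1 to 20 rows; each row is the pose to reach, as a shift and turn from the pose commanded when the call began; what a row does not reach only later rows make up. A row lasts 1/10 s, in which the tool goes at most 50 mm and 8.59 degrees, less where a joint would pass 70% of its speed; a pose out of reach is approached as far as the arm can. A call with a gripper value outside its range is refused whole. The fingers move at their own pace and stop on an object; FORCE is the grip in N (left out, the last holds). Time passes only in rows, so rows that repeat a pose let the fingers close. It gives the time, the measured TCP pose, the force, the opening and the grip force at its end, in the units of the state.
- r.read_state(): the state, without advancing time (a new reading comes with each control period).
- viewer.capture(name): name is "side" or "top"; returns the picture (400x640x3 uint8, blue, green, red); there is no depth.
- viewer.camera_model(name): a dict with "fx", "fy", "cx", "cy" (pixels), "D" ([k1, k2, p1, p2, k3] as OpenCV has them; the pictures are not rectified), "R" (3x3) and "t" (3): a world point X has camera coordinates R X + t. Camera axes: x right, y down, z forward; pixel columns grow to the right and rows downward; lengths in m; the calibration is good to about 2 mm. A picture is of the moment at which its call begins. camera_model takes no time and is no camera call.
- close_job(): hands the job in; it is judged then, once.
Trained networks look in the newest picture that a camera, given by its name, has taken for a name from the list of things; names that differ only in an ending like _2 or _b are one class to them, and where a whole thing is asked for, a point or a joint stands for the part that bears it (a point fixed in the world has none). Each returns a list of dicts, best first, with "p" (0 to 1); they miss things now and then, are a little off and sometimes report something else, mostly with a low value. They report only what shows in the picture. A call takes as long as a camera call. They do not tell look-alikes from the thing itself.
- viewer.outline_of(thing, camera): "region" (400x640 bool, what is visible of it).
- viewer.place_of(thing, camera): "location" ([x, y, z] in m, in world coordinates, good to about 4 mm: a listed point, or the origin of a listed thing).
The state is a dict: "time": time; "qpos": joint angles; "joint_vel": joint speeds; "tau": joint torques, N m; "tcp_pos": TCP position; "ee_rot": TCP orientation; "contact_force": force on the tool from outside, world axes, zero at the start; "torque": the same for the moment, N m; "gripper_width": finger opening in m; "grasp_force": force on a finger pad.
Only numpy, scipy, OpenCV 4.12 (cv2) and the standard library are available. Lean on these libraries where they do the work, as an engineer would, in place of code of your own. Each camera call takes 0.05 s, during which the arm holds its last target. There are 200 camera calls.

## Working session

There is one attempt and no reset: what is moved stays moved. The work goes in short steps, Python scripts to look and compute and a shell command to move; the robot and the scene stay as the last step left them, time stands still between calls to the robot, and variables do not carry over. Pictures are saved under pics/ and viewed, at most 14 in all, crops included, and the job is handed in when it is done.

```bash
ls; mkdir -p pics
python3 - <<'E'
from station import r,viewer
import cv2
for n in("side","top"):
    cv2.imwrite(f"pics/{n}0.png",viewer.capture(n))
    m=viewer.camera_model(n);print(n,m)
    for t in["tin_l_mid","tin_m_mid","tin_s_mid","pot_mid","mat_l","mat_m","mat_s","mat_round","jar","sandwich_box"]:
        print(t,[(round(d["p"],2),[round(float(v),3) for v in d["location"]]) for d in viewer.place_of(t,n)])
s=r.read_state();print(s)
E
```

```text
pics
side {'fx': 468.4812358484662, 'fy': 468.4812358484662, 'cx': 322.5097439881343, 'cy': 203.64755422810165, 'D': array([-0.12213496,  0.        ,  0.        ,  0.        ,  0.        ]), 'R': array([[ 0.9940934 , -0.10704291, -0.01789189],
       [-0.08964174, -0.71693331, -0.69135446],
       [ 0.0611773 ,  0.68887477, -0.72229418]]), 't': array([-0.53139755,  0.2109297 ,  1.59915269])}
tin_l_mid [(0.96, [0.325, -0.2, 0.024]), (0.6, [0.534, -0.176, 0.023])]
tin_m_mid [(0.94, [0.532, -0.176, 0.075])]
tin_s_mid [(0.61, [0.534, -0.172, 0.126])]
pot_mid [(0.63, [0.537, -0.18, 0.17])]
mat_l [(0.94, [0.573, 0.169, -0.004]), (0.66, [0.526, 0.009, 0.004]), (0.59, [0.455, 0.348, 0.003]), (0.57, [0.387, 0.535, -0.0])]
mat_m [(0.94, [0.573, 0.169, -0.004]), (0.66, [0.526, 0.009, 0.004]), (0.59, [0.455, 0.348, 0.003]), (0.57, [0.387, 0.535, -0.0])]
mat_s [(0.94, [0.573, 0.169, -0.004]), (0.66, [0.526, 0.009, 0.004]), (0.59, [0.455, 0.348, 0.003]), (0.57, [0.387, 0.535, -0.0])]
mat_round [(0.6, [0.504, -0.352, 0.003])]
jar [(0.73, [0.532, -0.176, 0.023])]
sandwich_box []
top {'fx': 519.30646
[... 1100 characters left out ...]
'qpos': array([-1.24281763,  0.62837346,  0.03846235,  1.5174299 , -0.02703704,
        0.99626686, -0.02000426]), 'joint_vel': array([-0.00026552, -0.00069436,  0.00088684, -0.00044749, -0.00015295,
        0.00101328,  0.0005161 ]), 'tau': array([ 4.42852288e-04, -5.63294005e+01,  1.22586831e+00, -1.93772703e+01,
        1.09254109e-02,  1.82840882e-03, -7.60205381e-06]), 'tcp_pos': array([0.24934136, 0.60028557, 0.23132035]), 'ee_rot': array([ 1.95629346e-01,  9.80677907e-01,  2.74675566e-05, -4.09564070e-05]), 'contact_force': array([ 0.38469842, -0.20408349, -0.84550986]), 'torque': array([ 0.01260259, -0.02536571,  0.02805062]), 'grasp_force': 0.0, 'gripper_width': 0.08525627711988228}
```

View pics/side0.png

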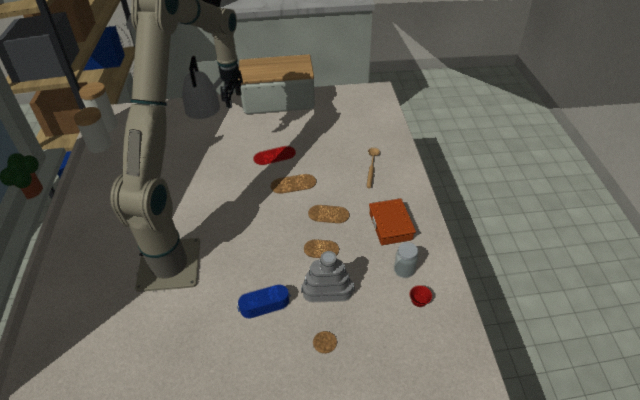

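View pics/top0.png

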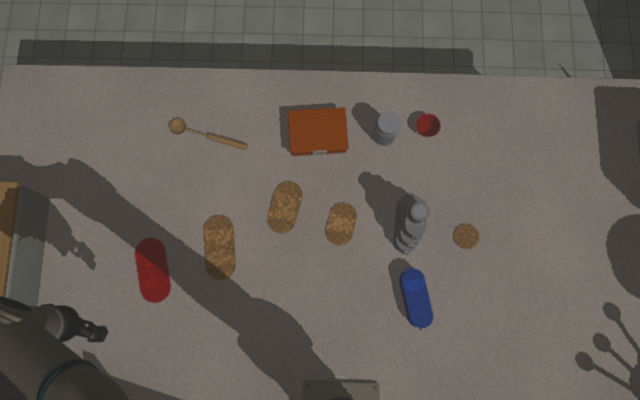

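Side view: pot at (328,261) on the stack (328,280). Cork mats: round (325,342), short (321,249), middle (329,214) and long (293,184). Look-alikes to avoid: red mat (274,156) and blue tin (264,301). In the top view, the stack is at (412,222), the blue tin at (417,298) and the red mat at (153,270). Next I'll fit the shapes to the outlines.

```bash
cat > h.py <<'E'
import numpy as np,cv2
from scipy.optimize import minimize
from station import r,viewer
CM={n:viewer.camera_model(n) for n in("side","top")}
def proj(n,X):
    m=CM[n];K=np.array([[m["fx"],0,m["cx"]],[0,m["fy"],m["cy"]],[0,0,1]])
    return cv2.projectPoints(np.asarray(X,float),cv2.Rodrigues(m["R"])[0],m["t"],K,m["D"])[0][:,0]
def stad(L,W,x,y,yaw,z):
    a=np.linspace(-np.pi/2,np.pi/2,19);R=W/2;d=(L-W)/2
    p=np.r_[np.c_[d+R*np.cos(a),R*np.sin(a)],np.c_[-d-R*np.cos(a),-R*np.sin(a)]]
    c,s=np.cos(yaw),np.sin(yaw)
    return np.c_[p@np.array([[c,s],[-s,c]])+[x,y],np.full(len(p),z)]
def rend(n,L,W,H,x,y,z,yaw):  # soft coverage; z = centre
    P=proj(n,np.r_[stad(L,W,x,y,yaw,z-H/2),stad(L,W,x,y,yaw,z+H/2)])
    h=cv2.convexHull(P.astype(np.float32))[:,0]
    S=8;im=np.zeros((400*S,640*S),np.uint8) if 0 else None
    x0,y0=np.floor(h.min(0)).astype(int)-2;x1,y1=np.ceil(h.max(0)).astype(int)+3
    x0,y0,x1,y1=max(x0,0),max(y0,0),min(x1,640),min(y1,400)
    im=np.zeros(((y1-y0)*S,(x1-x0)*S),np.uint8)
    cv2.fillPoly(im,[np.round(((h+.5-[x0,y0])*S-.5)*16).astype(np.int32)],255,shift=4)
    o=np.zeros((400,640));o[y0:y1,x0:x1]=cv2.resize(im,(x1-x0,y1-y0),interpolation=cv2.INTER_AREA)/255.;return o
def fit(regs,L,W,H,x,y,z,yaw,fz=True,ign={}):
    """regs {cam:region}; ign {cam:mask to ignore}"""
    def cost(p):
        e=0
        for n,g in regs.items():
            k=~ign.get(n,np.zeros((400,640),bool));q=rend(n,L,W,H,p[0],p[1],p[2] if fz else z,p[3])
            e+=1-np.minimum(q,g)[k].sum()/np.maximum(q,g)[k].sum()
        return e
    best=None
    for y0 in([yaw] if np.isscalar(yaw) else yaw):
        v=np.array([x,y,z,y0]);sx=np.vstack([v,v+[.008,0,0,0],v+[0,.008,0,0],v+[0,0,.008 if fz else 0,0],v+[0,0,0,.2]])
        if not fz: 
            f=lambda p:cost([p[0],p[1],z,p[2]]);b=minimize(f,v[[0,1,3]],method="Nelder-Mead",options=dict(initial_simplex=sx[[0,1,2,4]][:,[0,1,3]],xatol=1e-4,fatol=1e-4))
            q=[b.x[0],b.x[1],z,b.x[2]]
        else:
            b=minimize(cost,v,method="Nelder-Mead",options=dict(initial_simplex=sx,xatol=1e-4,fatol=1e-4));q=b.x
        if best is None or b.fun<best[1]:best=(q,b.fun)
    q,f=best
    return np.r_[np.round(q[:3],4),round(np.degrees(q[3]),1),round(f,3)]
def near(n,thing,X,cap=False):
    """region whose centroid is nearest the projection of X"""
    if cap: viewer.capture(n)
    u=proj(n,[X])[0];best=None
    for d in viewer.outline_of(thing,n):
        g=np.asarray(d["region"]);c=np.argwhere(g).mean(0)[::-1];e=np.hypot(*(c-u))
        if best is None or e<best[0]:best=(e,d["p"],g)
    return best
E
python3 - <<'E'
from h import *
import pickle
for n in CM:viewer.capture(n)
out={}
Y=[-1.2,-.4,.4,1.2]
for t,X,L,W in[("mat_l",(.458,.348,.002),.184,.086),("mat_m",(.572,.169,.002),.154,.082),("mat_s",(.527,.008,.002),.124,.078),("mat_round",(.504,-.349,.002),.072,.072)]:
    R={}
    for n in CM:
        b=near(n,t,X)
        if b and b[0]<15:R[n]=b[2];print(t,n,round(b[0],1),round(b[1],2),b[2].sum())
    if R:
        print(t,"both",fit(R,L,W,.004,*X,Y))
        for n in R:print("   ",n,fit({n:R[n]},L,W,.004,*X,Y,fz=False))
T={}
for t,X,L,W,H in[("pot_mid",(.536,-.178,.177),.048,.048,.046),("tin_s_mid",(.534,-.175,.125),.1,.054,.05),("tin_m_mid",(.533,-.176,.075),.13,.058,.05),("tin_l_mid",(.533,-.177,.025),.16,.062,.05)]:
    R={}
    for n in CM:
        b=near(n,t,X)
        if b and b[0]<20:R[n]=b[2];print(t,n,round(b[0],1),round(b[1],2),b[2].sum())
    ign={n:T.get(n,np.zeros((400,640),bool)) for n in CM}
    if R:
        print(t,"both",fit(R,L,W,H,*X,Y,ign=ign))
        for n in R:print("   ",n,fit({n:R[n]},L,W,H,*X,Y,fz=False,ign=ign))
    for n in R:T[n]=ign[n]|R[n]
E
```

```text
mat_l side 1.3 0.93 636
mat_l top 1.9 0.98 1835
mat_l both [0.4536 0.3459 0.0069 5.5    0.08  ]
    side [4.539e-01 3.509e-01 2.000e-03 5.600e+00 5.100e-02]
    top [4.541e-01 3.468e-01 2.000e-03 5.400e+00 2.700e-02]
mat_m side 0.9 0.73 604
mat_m top 1.2 0.69 1367
mat_m both [ 5.735e-01  1.657e-01  8.600e-03 -1.440e+01  8.500e-02]
    side [ 5.744e-01  1.717e-01  2.000e-03 -1.500e+01  5.200e-02]
    top [ 5.751e-01  1.661e-01  2.000e-03 -1.460e+01  2.900e-02]
mat_s side 1.2 0.94 492
mat_s top 1.5 0.61 982
mat_s both [ 5.298e-01  5.200e-03  6.900e-03 -1.320e+01  2.610e-01]
    side [ 5.297e-01  1.010e-02  2.000e-03 -7.600e+00  1.940e-01]
    top [ 5.30e-01  4.90e-03  2.00e-03 -1.54e+01  5.60e-02]
mat_round side 0.2 0.76 373
mat_round top 0.9 0.7 485
mat_round both [ 5.027e-01 -3.493e-01  1.700e-03 -6.170e+01  2.100e-01]
    side [ 5.046e-01 -3.474e-01  2.000e-03  2.830e+01  1.270e-01]
    top [ 5.018e-01 -3.500e-01  2.000e-03  2.670e+01  6.700e-02]
pot_mid side 0.8 0.57 310
pot_mid top 1.3 0.59 340
pot_mid both [ 0.5356 -0.1804  0.1755 75.3     0.152 ]
    side [ 5.355e-01 -1.809e-01  1.770e-01  7.950e+01  4.800e-02]
    top [ 0.5341 -0.1808  0.177  76.3     0.102 ]
tin_s_mid side 2.6 0.89 602
tin_s_mid top 4.9 0.97 496
tin_s_mid both [ 0.5301 -0.1788  0.1276  0.1     0.243 ]
    side [ 0.5321 -0.1773  0.125  -1.3     0.112 ]
    top [ 0.5303 -0.1793  0.125   0.8     0.121 ]
tin_m_mid side 5.0 0.76 510
tin_m_mid top 10.0 0.67 354
tin_m_mid both [ 0.529  -0.1776  0.0768 -2.8     0.283 ]
    side [ 0.53   -0.1761  0.075  -2.9     0.108 ]
    top [ 0.529  -0.1779  0.075  -2.7     0.172 ]
tin_l_mid side 6.1 0.78 525
tin_l_mid top 12.0 0.77 334
tin_l_mid both [ 0.5298 -0.1772  0.0251 -4.5     0.42  ]
    side [ 0.5315 -0.1767  0.025  -6.2     0.114 ]
    top [ 0.5288 -0.1772  0.025  -4.5     0.285 ]
```

Run:
```python
import cv2
a=cv2.imread("pics/side0.png")[230:370,220:380];b=cv2.imread("pics/top0.png")[180:340,370:500]
a=cv2.resize(a,(480,420),interpolation=2);b=cv2.resize(b,(312,384),interpolation=2)
import numpy as np
o=np.zeros((420,800,3),np.uint8);o[:,:480]=a;o[:384,484:796]=b;cv2.imwrite("pics/crop0.png",o)
```

```text
(no output)
```

View pics/crop0.png

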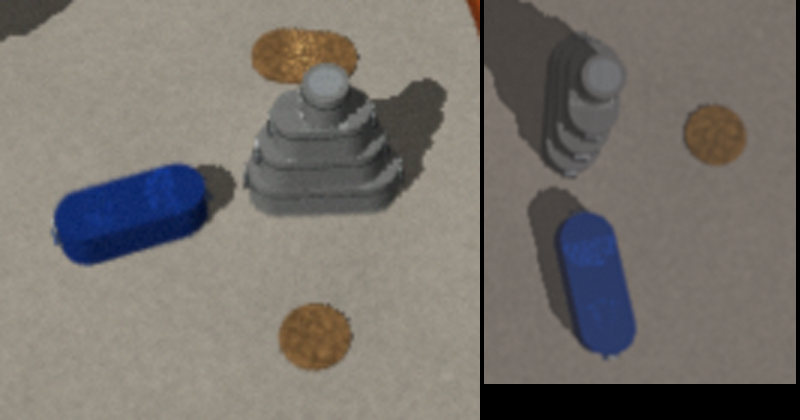

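The crop confirms it. The grey stack stands at side (328,280), with the blue look-alike tin at (264,301) kept out of this. The round cork mat is at (325,342), and the red dish is elsewhere. I'm moving above the pot.

```bash
python3 -m creep '[[0.0854,0.25,-0.3,0.05,0,0,22.6],[0.0854,0.25,-0.3,0.05,0,0,22.6],[0.0854,0.25,-0.3,0.05,0,0,22.6],[0.0854,0.25,-0.3,0.05,0,0,22.6],[0.0854,0.25,-0.3,0.05,0,0,22.6],[0.0854,0.25,-0.3,0.05,0,0,22.6],[0.0854,0.25,-0.3,0.05,0,0,22.6],[0.0854,0.25,-0.3,0.05,0,0,22.6],[0.0854,0.286,-0.78,0.05,0,0,22.6],[0.0854,0.286,-0.78,0.05,0,0,22.6],[0.0854,0.286,-0.78,0.05,0,0,22.6],[0.0854,0.286,-0.78,0.05,0,0,22.6],[0.0854,0.286,-0.78,0.05,0,0,22.6],[0.0854,0.286,-0.78,0.05,0,0,22.6],[0.0854,0.286,-0.78,0.05,0,0,22.6],[0.0854,0.286,-0.78,0.05,0,0,22.6],[0.0854,0.286,-0.78,0.05,0,0,22.6],[0.0854,0.286,-0.78,0.05,0,0,22.6],[0.0854,0.286,-0.78,0.05,0,0,22.6]]' 30; python3 -c "
from station import r
print(r.read_state()['qpos'].round(2))"
```

```text
time: 3.9
tcp_pos: [0.5345, -0.1865, 0.2813]
ee_rot: [0.004, 1.0, -0.002, 0.0]
contact_force: [-0.7, -0.2, 0.4]
gripper_width: 0.0855
grasp_force: 0.0
[ 0.26  0.45  0.04  1.69 -0.02  0.99  1.86]
```

```bash
python3 -m creep '[[0.0854,0,0,-0.04,0,0,0],[0.0854,0,0,-0.08,0,0,0],[0.0854,0,0,-0.105,0,0,0],[0.0854,0,0,-0.119,0,0,0],[0.0854,0,0,-0.119,0,0,0],[0.0854,0,0,-0.119,0,0,0]]' 30
python3 - <<'E'
from h import *
import numpy as np
ims=[]
for n in CM:
    im=viewer.capture(n);u=proj(n,[[.535,-.18,.17]])[0].astype(int)
    ims.append(cv2.resize(im[u[1]-60:u[1]+60,u[0]-60:u[0]+60],(400,400),interpolation=2))
cv2.imwrite("pics/a1.png",np.hstack(ims))
E
```

```text
time: 4.5
tcp_pos: [0.5358, -0.1791, 0.1627]
ee_rot: [-0.001, 1.0, 0.0, 0.0]
contact_force: [0.7, 0.5, -0.4]
gripper_width: 0.0851
grasp_force: 0.0
```

View pics/a1.png

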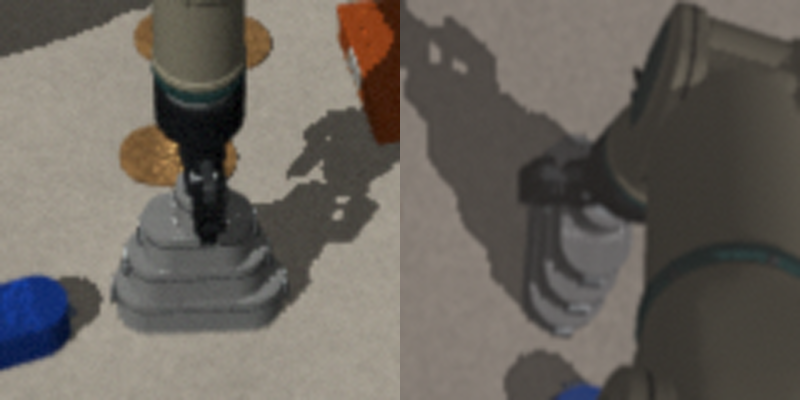

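The side view shows the finger in front of the pot, its tip at crop (207,240) and the offset explained by the camera's tilt. The tips are above the short tier, so I'm closing.

```bash
python3 -m creep '[[0.03,0,0,0,0,0,0],[0.03,0,0,0,0,0,0],[0.03,0,0,0,0,0,0],[0.03,0,0,0,0,0,0],[0.03,0,0,0,0,0,0],[0.03,0,0,0,0,0,0],[0.03,0,0,0,0,0,0],[0.03,0,0,0,0,0,0]]' 30
```

```text
time: 5.4
tcp_pos: [0.5358, -0.1797, 0.1631]
ee_rot: [-0.0, 1.0, -0.0, 0.001]
contact_force: [-0.6, 1.1, 5.1]
gripper_width: 0.0468
grasp_force: 30.9
```

```bash
python3 -m creep '[[0.03,0,0,0.03,0,0,0],[0.03,0,0,0.06,0,0,0],[0.03,0,-0.04,0.06,0,0,0],[0.03,-0.01,-0.08,0.06,0,0,0],[0.03,-0.02,-0.12,0.05,0,0,0],[0.03,-0.032,-0.155,0.02,0,0,0],[0.03,-0.032,-0.169,-0.03,0,0,0],[0.03,-0.032,-0.169,-0.07,0,0,0],[0.03,-0.032,-0.169,-0.1,0,0,0],[0.03,-0.032,-0.169,-0.12,0,0,0],[0.03,-0.032,-0.169,-0.13,0,0,0],[0.03,-0.032,-0.169,-0.13,0,0,0],[0.03,-0.032,-0.169,-0.13,0,0,0],[0.03,-0.032,-0.169,-0.13,0,0,0]]' 30
python3 - <<'E'
from h import *
ims=[]
for n in CM:
    im=viewer.capture(n);u=proj(n,[[.503,-.349,.03]])[0].astype(int)
    ims.append(cv2.resize(im[u[1]-50:u[1]+50,u[0]-50:u[0]+50],(400,400),interpolation=2))
    X=(.503,-.349,.043)
    b=near(n,"pot_mid",X);print(n,b and (b[:2],fit({n:b[2]},.048,.048,.046,*X,0.,fz=False)))
cv2.imwrite("pics/a2.png",np.hstack(ims))
E
```

```text
time: 6.8
tcp_pos: [0.5043, -0.3493, 0.0337]
ee_rot: [-0.0, 1.0, -0.001, 0.001]
contact_force: [0.2, 0.2, -0.7]
gripper_width: 0.0471
grasp_force: 31.6
side ((np.float64(2.559962177320732), 0.56), array([ 0.5036, -0.3506,  0.043 ,  7.2   ,  0.779 ]))
top ((np.float64(5.6347719761481905), 0.63), array([ 0.4914, -0.3404,  0.043 ,  8.6   ,  0.856 ]))
```

View pics/a2.png

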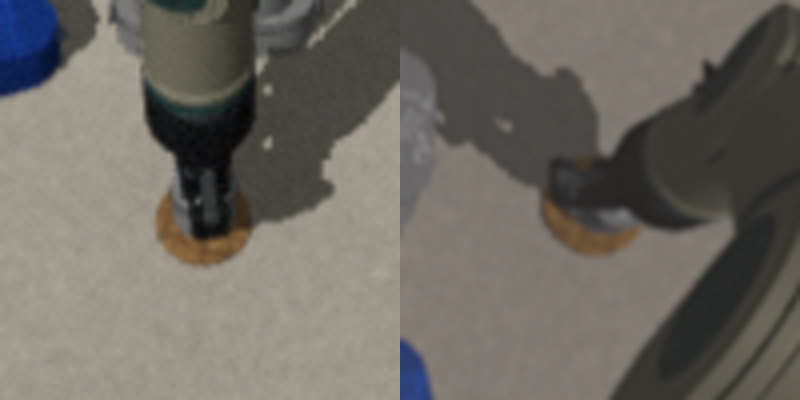

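The pot hangs just above the round mat (side crop (200,225)), centred within a few mm. Lowering it, releasing and backing off.

```bash
python3 -m creep '[[0.03,0,0,-0.008,0,0,0],[0.03,0,0,-0.015,0,0,0],[0.03,0,0,-0.015,0,0,0],[0.03,0,0,-0.015,0,0,0],[0.0854,0,0,-0.015,0,0,0],[0.0854,0,0,-0.015,0,0,0],[0.0854,0,0,-0.015,0,0,0],[0.0854,0,0,-0.015,0,0,0],[0.0854,0,0,-0.015,0,0,0],[0.0854,0,0,0.03,0,0,0],[0.0854,0,0,0.07,0,0,0],[0.0854,0,0,0.12,0,0,0],[0.0854,-0.04,0,0.17,0,0,0],[0.0854,-0.08,0,0.2,0,0,0],[0.0854,-0.08,0,0.2,0,0,0],[0.0854,-0.08,0,0.2,0,0,0]]' 30
cat >> h.py <<'E'
D={"pot_mid":(.048,.048,.046),"tin_s_mid":(.1,.054,.05),"tin_m_mid":(.13,.058,.05),"tin_l_mid":(.16,.062,.05),"mat_l":(.184,.086,.004),"mat_m":(.154,.082,.004),"mat_s":(.124,.078,.004),"mat_round":(.072,.072,.004)}
def meas(t,X,yaw=(-.3,.1),cap=True,tol=12):
    if cap:
        for n in CM:viewer.capture(n)
    R={}
    for n in CM:
        b=near(n,t,X)
        if b and b[0]<tol:R[n]=b[2]
        print(t,n,b and (round(b[0],1),round(b[1],2),b[2].sum()))
    for n in R:print("   ",n,fit({n:R[n]},*D[t],*X,yaw,fz=False))
    if len(R)>1:print("   both",fit(R,*D[t],*X,yaw))
def crop(X,name,h=50):
    ims=[]
    for n in CM:
        im=viewer.capture(n);u=proj(n,[X])[0].astype(int);u=np.clip(u,h,[640-h,400-h])
        ims.append(cv2.resize(im[u[1]-h:u[1]+h,u[0]-h:u[0]+h],(400,400),interpolation=2))
    cv2.imwrite(f"pics/{name}.png",np.hstack(ims))
E
python3 - <<'E'
from h import *
meas("pot_mid",(.503,-.349,.027));meas("tin_s_mid",(.531,-.178,.125),cap=False)
crop((.52,-.26,.06),"a3",70)
E
```

```text
time: 8.6
tcp_pos: [0.4224, -0.3498, 0.2341]
ee_rot: [0.001, 1.0, -0.001, 0.001]
contact_force: [0.3, 0.4, -0.8]
gripper_width: 0.0852
grasp_force: 0.0
pot_mid side (np.float64(0.4), 0.67, np.int64(308))
pot_mid top (np.float64(1.0), 0.68, np.int64(319))
    side [  0.5026  -0.3484   0.027  -15.2      0.071 ]
    top [ 0.5028 -0.3515  0.027  11.3     0.05  ]
   both [ 0.5022 -0.3501  0.0306 -6.1     0.124 ]
tin_s_mid side (np.float64(0.4), 0.82, np.int64(808))
tin_s_mid top (np.float64(0.7), 0.77, np.int64(873))
    side [ 0.5306 -0.1772  0.125  -1.      0.088 ]
    top [ 0.5303 -0.1792  0.125  -2.6     0.033 ]
   both [ 0.5301 -0.1788  0.1278 -2.2     0.121 ]
```

View pics/a3.png

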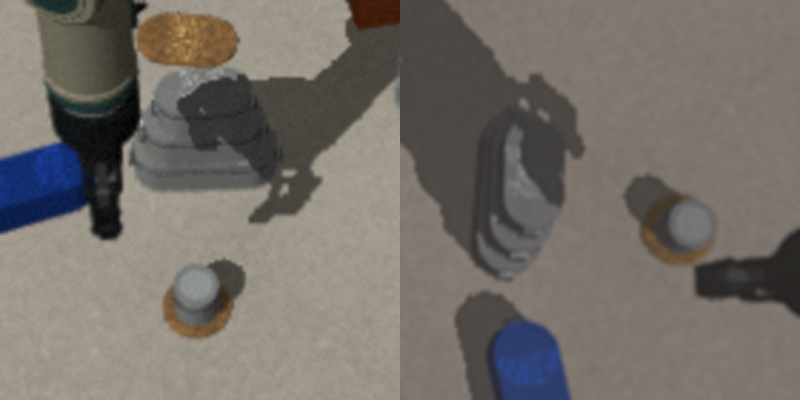

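The pot stands centred on the round mat (side crop (196,290)), and the short tier is now the top piece. I'm remeasuring mat_s, since the side view shows it clear now at crop (188,38).

```bash
python3 -m creep '[[0.0854,0.05,0.05,0.03,0,0,-2.3],[0.0854,0.1,0.1,0.02,0,0,-2.3],[0.0854,0.108,0.14,0,0,0,-2.3],[0.0854,0.108,0.171,-0.02,0,0,-2.3],[0.0854,0.108,0.171,-0.06,0,0,-2.3],[0.0854,0.108,0.171,-0.095,0,0,-2.3],[0.0854,0.108,0.171,-0.115,0,0,-2.3],[0.0854,0.108,0.171,-0.122,0,0,-2.3],[0.0854,0.108,0.171,-0.122,0,0,-2.3],[0.0854,0.108,0.171,-0.122,0,0,-2.3],[0.03,0.108,0.171,-0.122,0,0,-2.3],[0.03,0.108,0.171,-0.122,0,0,-2.3],[0.03,0.108,0.171,-0.122,0,0,-2.3],[0.03,0.108,0.171,-0.122,0,0,-2.3],[0.03,0.108,0.171,-0.122,0,0,-2.3],[0.03,0.108,0.171,-0.122,0,0,-2.3],[0.03,0.108,0.171,-0.122,0,0,-2.3]]' 35
```

```text
time: 10.7
tcp_pos: [0.5322, -0.178, 0.1115]
ee_rot: [0.02, 1.0, -0.0, 0.001]
contact_force: [-1.0, 0.3, 5.9]
gripper_width: 0.0537
grasp_force: 38.2
```

Run:
```python
from h import *
meas("mat_s",(.53,.007,.002))
```

```text
mat_s side (np.float64(11.0), 0.67, np.int64(181))
mat_s top (np.float64(0.6), 0.72, np.int64(984))
    side [ 5.183e-01  9.400e-03  2.000e-03 -1.000e+01  6.800e-01]
    top [ 5.307e-01  5.600e-03  2.000e-03 -1.540e+01  6.000e-02]
   both [ 5.288e-01  5.800e-03  3.600e-03 -1.530e+01  7.620e-01]
```

```bash
python3 -m creep '[[0.03,0,0,0.02,0,0,0],[0.03,0,0,0.04,0,0,0],[0.03,0,0.04,0.04,0,0,-4],[0.03,0,0.08,0.04,0,0,-8],[0.03,0,0.12,0.03,0,0,-13.1],[0.03,0,0.16,0,0,0,-13.1],[0.03,0,0.186,-0.03,0,0,-13.1],[0.03,0,0.186,-0.06,0,0,-13.1],[0.03,0,0.186,-0.08,0,0,-13.1],[0.03,0,0.186,-0.09,0,0,-13.1],[0.03,0,0.186,-0.095,0,0,-13.1],[0.03,0,0.186,-0.095,0,0,-13.1],[0.03,0,0.186,-0.095,0,0,-13.1]]' 35
python3 - <<'E'
from h import *
meas("tin_s_mid",(.53,.007,.031))
crop((.53,.007,.03),"a4",45)
E
```

```text
time: 12.2
tcp_pos: [0.5322, 0.0079, 0.0162]
ee_rot: [0.134, 0.991, 0.0, 0.001]
contact_force: [-0.1, 0.5, -2.0]
gripper_width: 0.0535
grasp_force: 37.8
tin_s_mid side (np.float64(1.9), 0.96, np.int64(329))
tin_s_mid top None
    side [ 5.306e-01  6.700e-03  3.100e-02 -9.900e+00  4.590e-01]
```

View pics/a4.png

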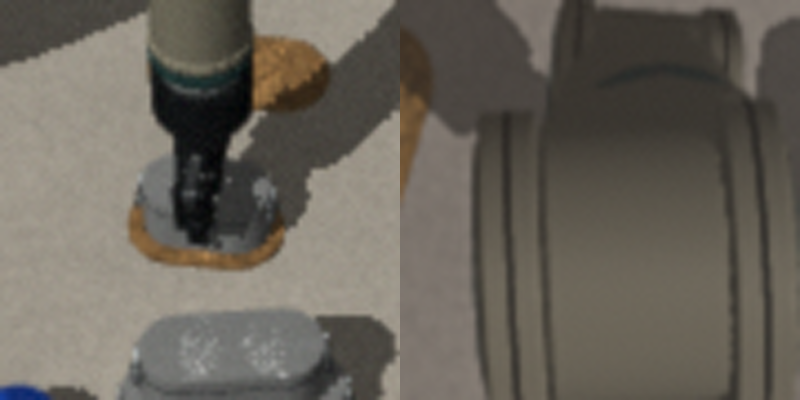

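The short tier sits over its mat with cork showing all round (side crop (205,215)). Releasing it and clearing the view.

```bash
python3 -m creep '[[0.03,0,0,-0.002,0,0,0],[0.03,0,0,-0.002,0,0,0],[0.03,0,0,-0.002,0,0,0],[0.0854,0,0,-0.002,0,0,0],[0.0854,0,0,-0.002,0,0,0],[0.0854,0,0,-0.002,0,0,0],[0.0854,0,0,-0.002,0,0,0],[0.0854,0,0,0.04,0,0,0],[0.0854,0,0,0.09,0,0,0],[0.0854,0,0,0.14,0,0,0],[0.0854,-0.02,-0.05,0.19,0,0,6],[0.0854,-0.05,-0.1,0.2,0,0,12.6],[0.0854,-0.08,-0.15,0.2,0,0,12.6],[0.0854,-0.1,-0.2,0.2,0,0,12.6],[0.0854,-0.11,-0.25,0.2,0,0,12.6],[0.0854,-0.11,-0.3,0.2,0,0,12.6],[0.0854,-0.11,-0.34,0.2,0,0,12.6],[0.0854,-0.11,-0.34,0.2,0,0,12.6]]' 35
python3 - <<'E'
from h import *
meas("tin_s_mid",(.53,.007,.029));meas("mat_s",(.53,.007,.002),cap=False)
meas("tin_m_mid",(.53,-.178,.075),cap=False)
crop((.53,-.1,.05),"a5",70)
E
```

```text
time: 14.3
tcp_pos: [0.4198, -0.3363, 0.2154]
ee_rot: [0.026, 1.0, -0.001, -0.0]
contact_force: [0.4, -0.5, -0.9]
gripper_width: 0.0851
grasp_force: 0.0
tin_s_mid side (np.float64(0.4), 0.91, np.int64(632))
tin_s_mid top (np.float64(0.7), 0.67, np.int64(687))
    side [ 5.304e-01  8.000e-03  2.900e-02 -1.810e+01  9.000e-02]
    top [ 5.312e-01  6.900e-03  2.900e-02 -1.240e+01  4.500e-02]
   both [ 5.305e-01  6.900e-03  3.080e-02 -1.360e+01  1.450e-01]
mat_s side (np.float64(5.4), 0.75, np.int64(160))
mat_s top (np.float64(6.6), 0.56, np.int64(304))
    side [ 5.292e-01  4.500e-03  2.000e-03 -1.290e+01  7.190e-01]
    top [ 5.283e-01  3.900e-03  2.000e-03 -1.280e+01  7.190e-01]
   both [ 5.292e-01  3.600e-03 -5.000e-04 -1.210e+01  1.438e+00]
tin_m_mid side (np.float64(0.7), 0.72, np.int64(984))
tin_m_mid top (np.float64(0.2), 0.63, np.int64(1140))
    side [ 0.5296 -0.1758  0.075  -2.4     0.05  ]
    top [ 0.5296 -0.1778  0.075  -1.1     0.043 ]
   both [ 0.5295 -0.1775  0.0773 -1.9     0.095 ]
```

View pics/a5.png

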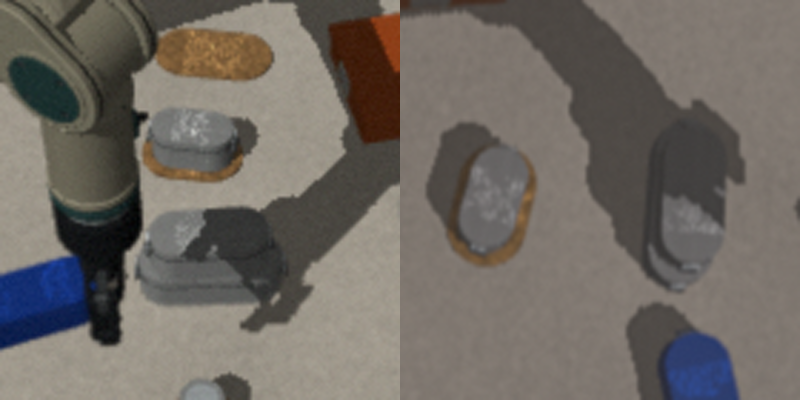

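Short tier is upright on its mat with an even cork rim (side crop (193,145)), about 1.5 mm and 2° off. Next, the middle tier.

```bash
python3 -m creep '[[0.0854,0.04,0.04,0,0,0,0.9],[0.0854,0.08,0.08,0,0,0,0.9],[0.0854,0.108,0.12,-0.02,0,0,0.9],[0.0854,0.108,0.154,-0.04,0,0,0.9],[0.0854,0.108,0.154,-0.08,0,0,0.9],[0.0854,0.108,0.154,-0.12,0,0,0.9],[0.0854,0.108,0.154,-0.145,0,0,0.9],[0.0854,0.108,0.154,-0.154,0,0,0.9],[0.0854,0.108,0.154,-0.154,0,0,0.9],[0.0854,0.108,0.154,-0.154,0,0,0.9],[0.03,0.108,0.154,-0.154,0,0,0.9],[0.03,0.108,0.154,-0.154,0,0,0.9],[0.03,0.108,0.154,-0.154,0,0,0.9],[0.03,0.108,0.154,-0.154,0,0,0.9],[0.03,0.108,0.154,-0.154,0,0,0.9],[0.03,0.108,0.154,-0.154,0,0,0.9]]' 45
```

```text
time: 16.4
tcp_pos: [0.5303, -0.1779, 0.0628]
ee_rot: [0.016, 1.0, -0.0, 0.001]
contact_force: [-0.3, 0.3, 7.6]
gripper_width: 0.0576
grasp_force: 49.5
```

```bash
python3 -m creep '[[0.03,0,0,0.03,0,0,0],[0.03,0,0,0.07,0,0,0],[0.03,0,0.03,0.09,0,0,0],[0.03,0,0.07,0.09,0,0,-3],[0.03,0.01,0.115,0.09,0,0,-6],[0.03,0.015,0.16,0.09,0,0,-9],[0.03,0.02,0.205,0.09,0,0,-12.8],[0.03,0.03,0.25,0.09,0,0,-12.8],[0.03,0.04,0.295,0.09,0,0,-12.8],[0.03,0.045,0.33,0.07,0,0,-12.8],[0.03,0.045,0.345,0.035,0,0,-12.8],[0.03,0.045,0.345,0,0,0,-12.8],[0.03,0.045,0.345,-0.025,0,0,-12.8],[0.03,0.045,0.345,-0.038,0,0,-12.8],[0.03,0.045,0.345,-0.044,0,0,-12.8],[0.03,0.045,0.345,-0.044,0,0,-12.8],[0.03,0.045,0.345,-0.044,0,0,-12.8]]' 45
python3 - <<'E'
from h import *
meas("tin_m_mid",(.575,.169,.031))
crop((.575,.169,.03),"a6",45)
E
```

```text
time: 18.1
tcp_pos: [0.5755, 0.1673, 0.0184]
ee_rot: [0.128, 0.992, 0.0, 0.001]
contact_force: [-0.3, -0.2, -2.1]
gripper_width: 0.0573
grasp_force: 49.5
tin_m_mid side (np.float64(1.1), 0.72, np.int64(512))
tin_m_mid top None
    side [  0.575    0.1688   0.031  -16.       0.305 ]
```

View pics/a6.png

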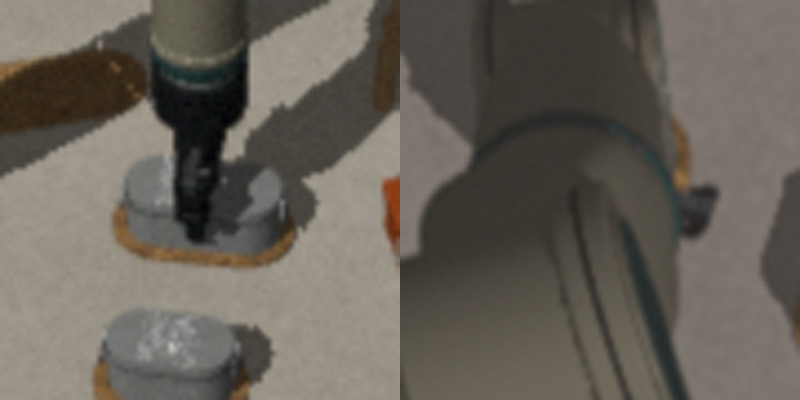

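The middle tier is over its mat, with the rim visible on the left, front and right (side crop (205,225)). Releasing and clearing.

```bash
python3 -m creep '[[0.03,0,0,-0.003,0,0,0],[0.03,0,0,-0.003,0,0,0],[0.03,0,0,-0.003,0,0,0],[0.0854,0,0,-0.003,0,0,0],[0.0854,0,0,-0.003,0,0,0],[0.0854,0,0,-0.003,0,0,0],[0.0854,0,0,-0.003,0,0,0],[0.0854,0,0,0.04,0,0,0],[0.0854,0,0,0.09,0,0,0],[0.0854,0,0,0.14,0,0,0],[0.0854,-0.01,-0.04,0.17,0,0,5],[0.0854,-0.154,-0.497,0.2,0,0,10.2],[0.0854,-0.154,-0.497,0.2,0,0,10.2],[0.0854,-0.154,-0.497,0.2,0,0,10.2],[0.0854,-0.154,-0.497,0.2,0,0,10.2],[0.0854,-0.154,-0.497,0.2,0,0,10.2],[0.0854,-0.154,-0.497,0.2,0,0,10.2],[0.0854,-0.154,-0.497,0.2,0,0,10.2],[0.0854,-0.154,-0.497,0.2,0,0,10.2],[0.0854,-0.154,-0.497,0.2,0,0,10.2]]' 45; python3 -m creep '[[0.0854,-0.01,-0.04,0,0,0,0],[0.0854,-0.01,-0.04,0,0,0,0],[0.0854,-0.01,-0.04,0,0,0,0]]' 45
python3 - <<'E'
from h import *
meas("tin_m_mid",(.575,.169,.029))
meas("tin_l_mid",(.53,-.178,.025),cap=False)
meas("mat_l",(.454,.349,.002),cap=False)
crop((.53,0,.03),"a7",75)
E
```

```text
time: 20.4
tcp_pos: [0.4287, -0.3021, 0.2155]
ee_rot: [0.039, 0.999, 0.0, 0.0]
contact_force: [1.8, 0.4, 0.6]
gripper_width: 0.0851
grasp_force: 0.0
time: 20.7
tcp_pos: [0.4189, -0.341, 0.215]
ee_rot: [0.04, 0.999, 0.0, -0.0]
contact_force: [0.0, 0.9, 0.1]
gripper_width: 0.0853
grasp_force: 0.0
tin_m_mid side (np.float64(35.5), 0.28, np.int64(630))
tin_m_mid top (np.float64(1.2), 0.85, np.int64(969))
    top [  0.5754   0.1651   0.029  -14.7      0.043 ]
tin_l_mid side (np.float64(0.4), 0.87, np.int64(1219))
tin_l_mid top (np.float64(1.0), 0.93, np.int64(1380))
    side [ 0.5307 -0.1769  0.025  -4.7     0.046 ]
    top [ 0.5329 -0.1783  0.025  -3.6     0.042 ]
   both [ 0.5316 -0.178   0.0275 -3.8     0.091 ]
mat_l side (np.float64(33.8), 0.61, np.int64(448))
mat_l top (np.float64(0.7), 0.95, np.int64(1784))
    top [4.552e-01 3.470e-01 2.000e-03 6.400e+00 2.800e-02]
```

View pics/a7.png

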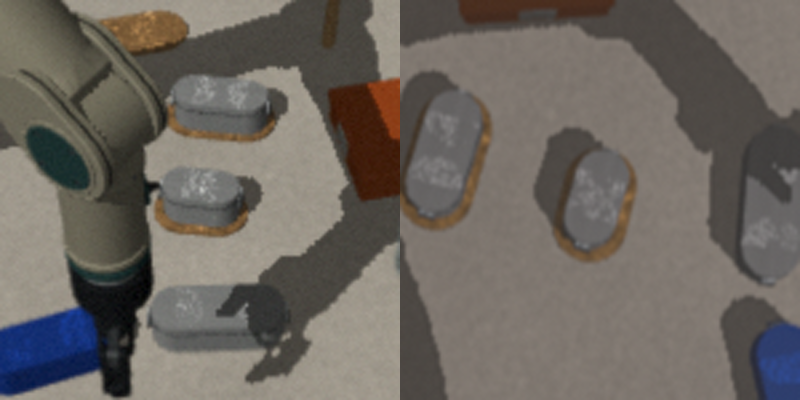

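Middle tier is well placed (top crop (440,155)) and the long tier now stands alone at side crop (218,318). Grasping it.

```bash
python3 -m creep '[[0.0854,0.04,0.04,0,0,0,0.4],[0.0854,0.08,0.08,-0.02,0,0,0.4],[0.0854,0.113,0.12,-0.04,0,0,0.4],[0.0854,0.113,0.164,-0.06,0,0,0.4],[0.0854,0.113,0.164,-0.1,0,0,0.4],[0.0854,0.113,0.164,-0.14,0,0,0.4],[0.0854,0.113,0.164,-0.175,0,0,0.4],[0.0854,0.113,0.164,-0.195,0,0,0.4],[0.0854,0.113,0.164,-0.202,0,0,0.4],[0.0854,0.113,0.164,-0.202,0,0,0.4],[0.0854,0.113,0.164,-0.202,0,0,0.4],[0.03,0.113,0.164,-0.202,0,0,0.4],[0.03,0.113,0.164,-0.202,0,0,0.4],[0.03,0.113,0.164,-0.202,0,0,0.4],[0.03,0.113,0.164,-0.202,0,0,0.4],[0.03,0.113,0.164,-0.202,0,0,0.4],[0.03,0.113,0.164,-0.202,0,0,0.4]]' 50
```

```text
time: 22.9
tcp_pos: [0.5336, -0.1766, 0.0148]
ee_rot: [0.036, 0.999, -0.0, 0.001]
contact_force: [1.2, -0.4, 6.6]
gripper_width: 0.0613
grasp_force: 55.8
```

```bash
python3 -m creep '[[0.03,0,0,0.04,0,0,0],[0.03,0,0,0.08,0,0,0],[0.03,0,0.03,0.11,0,0,0],[0.03,0,0.075,0.11,0,0,2],[0.03,0,0.12,0.11,0,0,4],[0.03,0,0.165,0.11,0,0,6],[0.03,-0.01,0.21,0.11,0,0,8],[0.03,-0.02,0.255,0.11,0,0,9.9],[0.03,-0.03,0.3,0.11,0,0,9.9],[0.03,-0.04,0.345,0.11,0,0,9.9],[0.03,-0.05,0.39,0.11,0,0,9.9],[0.03,-0.06,0.435,0.11,0,0,9.9],[0.03,-0.07,0.48,0.1,0,0,9.9],[0.03,-0.077,0.515,0.075,0,0,9.9],[0.03,-0.077,0.5265,0.045,0,0,9.9],[0.03,-0.077,0.5265,0.02,0,0,9.9],[0.03,-0.077,0.5265,0.01,0,0,9.9],[0.03,-0.077,0.5265,0.006,0,0,9.9],[0.03,-0.077,0.5265,0.006,0,0,9.9]]' 50
python3 - <<'E'
from h import *
meas("tin_l_mid",(.4546,.349,.031))
crop((.4546,.349,.03),"a8",45)
E
```

```text
time: 24.8
tcp_pos: [0.456, 0.3497, 0.02]
ee_rot: [-0.05, 0.999, 0.0, 0.0]
contact_force: [0.3, -0.8, -2.9]
gripper_width: 0.0612
grasp_force: 57.1
tin_l_mid side (np.float64(1.2), 0.79, np.int64(694))
tin_l_mid top (np.float64(5.7), 0.7, np.int64(674))
    side [0.4522 0.3493 0.031  4.2    0.193 ]
    top [0.4537 0.3463 0.031  4.6    0.529 ]
   both [0.4524 0.3449 0.0352 4.5    0.724 ]
```

View pics/a8.png

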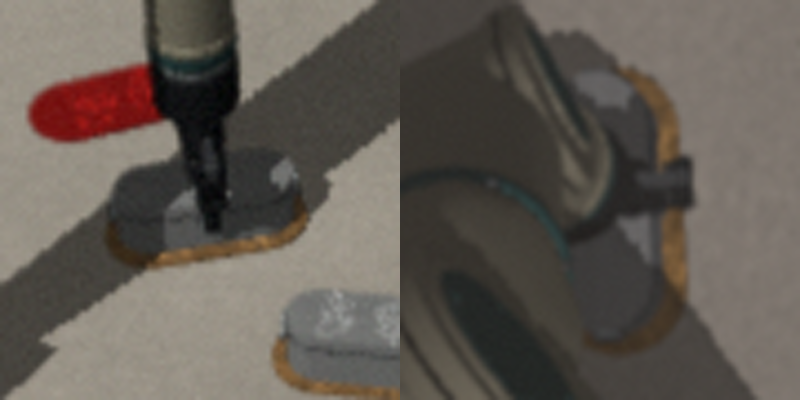

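The long tier is over its mat (side crop (208,215)) and the red mat hasn't been touched. Lowering, releasing and backing away.

```bash
python3 -m creep '[[0.03,0,0,-0.003,0,0,0],[0.03,0,0,-0.003,0,0,0],[0.03,0,0,-0.003,0,0,0],[0.0854,0,0,-0.003,0,0,0],[0.0854,0,0,-0.003,0,0,0],[0.0854,0,0,-0.003,0,0,0],[0.0854,0,0,-0.003,0,0,0],[0.0854,0,0,0.04,0,0,0],[0.0854,0,0,0.09,0,0,0],[0.0854,0,0,0.14,0,0,0],[0.0854,0,0,0.19,0,0,0],[0.0854,-0.1,0.2,0.22,0,0,0],[0.0854,-0.1,0.2,0.22,0,0,0],[0.0854,-0.1,0.2,0.22,0,0,0],[0.0854,-0.1,0.2,0.22,0,0,0],[0.0854,-0.1,0.2,0.22,0,0,0],[0.0854,-0.1,0.2,0.22,0,0,0],[0.0854,-0.1,0.2,0.22,0,0,0]]' 50
python3 - <<'E'
from h import *
meas("tin_l_mid",(.4546,.349,.029))
meas("tin_m_mid",(.575,.167,.029),cap=False)
meas("tin_s_mid",(.53,.007,.029),cap=False)
meas("pot_mid",(.503,-.349,.027),cap=False)
for t in("jar","sandwich_box"):print(t,[(round(d["p"],2),np.round(d["location"],3)) for d in viewer.place_of(t,"top")])
cv2.imwrite("pics/end.png",np.hstack([viewer.capture("side")[60:400,190:480],viewer.capture("top")[60:400,110:500]]))
E
```

```text
time: 26.9
tcp_pos: [0.3553, 0.5499, 0.2387]
ee_rot: [-0.051, 0.999, -0.001, -0.0]
contact_force: [0.1, -0.5, 0.1]
gripper_width: 0.0854
grasp_force: 0.0
tin_l_mid side (np.float64(0.7), 0.9, np.int64(765))
tin_l_mid top (np.float64(0.6), 0.57, np.int64(1403))
    side [0.4536 0.3528 0.029  4.7    0.055 ]
    top [0.4533 0.3484 0.029  4.9    0.035 ]
   both [0.4533 0.3477 0.0332 4.8    0.093 ]
tin_m_mid side (np.float64(0.3), 0.72, np.int64(698))
tin_m_mid top (np.float64(0.6), 0.67, np.int64(924))
    side [  0.5744   0.1684   0.029  -13.7      0.054 ]
    top [  0.5732   0.165    0.029  -13.9      0.067 ]
   both [  0.5734   0.1651   0.0327 -13.8      0.127 ]
tin_s_mid side (np.float64(0.7), 0.89, np.int64(625))
tin_s_mid top (np.float64(0.2), 0.89, np.int64(700))
    side [ 5.31e-01  9.40e-03  2.90e-02 -1.37e+01  7.90e-02]
    top [ 5.30e-01  7.20e-03  2.90e-02 -1.47e+01  6.40e-02]
   both [ 5.30e-01  7.10e-03  3.23e-02 -1.41e+01  1.40e-01]
pot_mid side (np.float64(0.1), 0.8, np.int64(296))
pot_mid top (np.float64(0.3), 0.89, np.int64(326))
    side [ 0.5028 -0.3491  0.027  15.5     0.063 ]
    top [  0.503   -0.3491   0.027  -10.9      0.043 ]
   both [ 0.503 -0.349  0.027 17.2    0.107]
jar [(0.61, array([ 0.8  , -0.118,  0.003]))]
sandwich_box [(0.83, array([ 0.793,  0.078, -0.   ]))]
```

View pics/end.png

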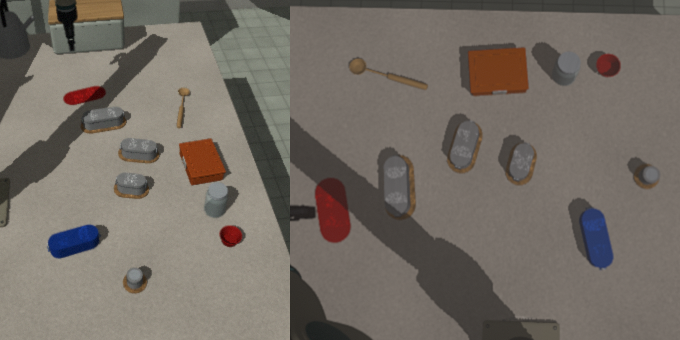

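All four pieces stand upright on their mats within about 2 mm and 2°. The jar and sandwich box haven't moved, and the gripper is open and clear.

```bash
python3 -c "
from station import close_job
print(close_job())"
```

```text
the job is handed in; nothing more can be done
None
```

The job is handed in: by the final camera check the pot and the short, middle and long tiers stand upright on their own mats, each within about 2 mm and 2° of centred and lined up, with the jar and sandwich box unmoved and the gripper open and clear.

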